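# Unclamp a glued filter cassette and clip it into its rack

### The job

The glue on the air-filter cassette in the ratchet clamp has set: squeeze the clamp's trigger against its post and draw the clamp bar back, then lift the cassette out by its two side edges, keeping it upright. Its side edges have to run in the rack's channels, so stand it free on the bench, take it again by its flat faces, and push it down into the empty slot of the rack until it is fully home and both spring clips have snapped into its edges; leave it there. Do not tip the cassette over and do not disturb the other things on the bench.

Things in the scene. Friction and masses are not known exactly. Their poses are not given: they have to be found in the camera images.
- cassette_mid (a point): Centre (half-way up) of the filter cassette to move: upright aluminium frame round white pleated paper, 64 wide (x) x 16 thick (y) x 92 mm tall (z), 0.16 kg, back like front. Each side edge has a recess 4 mm deep from 26 to 54 mm above the underside; above it the edge is flat. It starts in the clamp, its axes along the clamp's. Two like cassettes sit fixed in the rack.
- nest (a point): Clamp floor (14 mm above the bench) under the middle of the clamped cassette ; clamp axes: z up, +y to the fixed fence, -y the way the bar opens. Base 72 mm wide, y +35 to -179 mm. Fence 52 mm wide, 96 mm above this point, touching the cassette's back face, which cannot be gripped here; the cassette stands out 6 mm at both sides. Ledges 6 mm high at its foot. The bench is free 100 to 180 mm to +y.
- jaw (a joint): Clamp bar: upright grey jaw, 52 mm wide, 100 mm above the nest, on a saddle. 0 m = closed, up to 0.042 slid back along the clamp's -y. Its 6 mm top lip reaches 7 mm over the closed-in cassette, which cannot be lifted out then. The ratchet gives only 1 to 2 mm while the pawl is down; with the pawl lifted it slides with about 2 N and stays where left.
- grip_post (a point): Black upright post on the saddle behind the jaw: its middle at the height to grip, 64 mm above the nest's floor; clamp axes. Post 20 mm wide (x), 12 mm thick (y), top 15 mm above this point; 44 mm gap from the jaw's back. The saddle under it is flat, 50 mm below this point.
- trigger (a joint): Sprung trigger lever behind the post; its lower end is the ratchet pawl. 0 rad = at rest, pawl in the teeth; squeezing its top to the post lifts the pawl: clear of the teeth above 0.2, stop at 0.34. Takes 2 N to start, 5 N at the stop; when let go it springs back until the pawl rests in or on the teeth.
- trigger_pad (a point): Middle of the trigger's black lever at the height to grip, as high as the post's point and, at rest, 37 mm to -y of it. Lever 18 mm wide, 7 mm thick, top 15 mm above this point. Post and lever measure 47 mm over their outer faces at rest, about 30 mm squeezed; pinch both from above between the fingers and draw them back.
- slot_floor (a point): Middle of the floor of the rack's one free slot (of three in a row along y, 68 mm apart; which one varies), 10 mm above the bench. Axes: z up, x along a stored cassette's width, y its thickness. A seated cassette stands on this point. Outer size of a slot 100 x 36 mm.
- slot_mouth (a point): Point 92 mm above the slot floor, level with the top of a seated cassette. At both ends of the slot an upright channel, 84 mm high, takes the cassette's side edges: gap 17.6 mm in y, 66 mm in x between the channels' bottoms, lips reaching 5 mm over the faces (54 mm free between them for fingers). Flared mouth, 3 mm each way, up to 3 mm above this point.
- clip_l (a joint): Spring leaf inside the channel at the slot's +x end, hinged at its top, with a rolled bead 31 mm above the floor. 0 rad = sprung in; the entering cassette pushes it out from about 45 mm before home, to 0.05; over the last 5 mm it snaps back to 0 into the edge's recess and draws the cassette home.
- clip_r (a joint): The same spring leaf at the slot's -x end. Pushing the cassette down past both clips takes a push of about 10 N; its own weight does not do it, it would hang 35 to 40 mm too high.
- tag_roll: Bystander: roll of tape 62 x 82 x 20 mm lying flat; origin at its underside.
- spare_knob: Bystander: knob 21 mm diameter, 26 mm tall; origin at its underside.
- grease_jar: Bystander: small round jar with lid, 45 mm diameter, 36 mm tall; origin at its underside.
- screwdriver: Bystander: screwdriver 151 mm long, 18 mm thick, lying along its y; origin at its underside.
- fitting: Bystander: small brass hose fitting 16 x 33 x 14 mm; origin at its underside.
There are look-alikes about, which are no part of the job. Leave any blue or red look-alike of the part that bears cassette_mid alone.

How it is judged:
By the outcome, as a careful person would: the job done as asked, in the order asked, and still so for the second after the job is handed in, with the robot touching nothing.
It also fails if it takes over 59 s, if anything falls off the work surface, if the arm or the gripper's body presses on something with over 40 N, if the wrist force passes 120 N, or if a joint passes its speed limit or range.

### The arm

A 6-joint arm with a two-finger parallel gripper is mounted at the origin on a cart in front of the work surface, level with it; the furniture and walls round the work are solid. World frame = base frame: x ahead of the robot, y to its left, z up, the work surface at z = 0. Lengths are in m, angles in rad, forces in N, time in s.
With the tool pointing down it reaches from about 0.225 to 0.875 m from the base axis. Payload 3.4 kg.
Tool frame: the origin (TCP) lies on the centre line of the jaws, within the pads' length; the fingertips stand 17 mm ahead of it and the grasp point (between the pads) lies 2 mm behind it; z points along the fingers, y is the line along which they close (so a half turn about z gives the same grasp; the last joint's range is limited). The gripper opens to 85 mm and grips with 20 to 120 N. Pads are 22 mm wide; open, the fingers measure 114 mm over their backs; the gripper's body (76 mm by 85 mm) begins 54 mm behind the grasp point. The pads swing forward as they close: fully open they stand 13 mm farther back than shut.
Start: joints at [-1.249, 0.276, 1.505, -0, 1.361, -0.121], TCP at [0.246, -0.52, 0.248] pointing down, gripper open.
Joint ranges: [-2.89, 2.89], [-0.75, 2.08], [0.22, 2.7], [-1.18, 4.32], [0.11, 2.71], [-2.7, 2.7]. Speed limits (rad/s): [2.57, 2.57, 3.14, 3.14, 3.14, 3.14].

### API

Orientations are given as a unit quaternion [w, x, y, z].
In Python, from rig import manip gives the robot as it stands.
- The arm moves only by the tool move_arm, never from a script. Its argument "steps" is one flat list of numbers, 7 for each row, row after row: the turn, a rotation vector about the world's x, y, z normalised to -1 to 1, where 1 is 360 degrees, then the shift along the world's x, y, z normalised to -1 to 1, where 1 is 1 m, then the opening, from -1 (shut) to 1 (fully open). A call has exactly 10 rows; each row is the pose to reach, as a shift and turn from the pose commanded when the call began, turning the shorter way round; what a row does not reach only later rows make up. A row lasts 1/10 s, in which the tool goes at most 50 mm and 8.59 degrees, less where a joint would pass 70% of its speed; a pose out of reach is approached as far as the arm can. A call with a number of a shift or a turn outside -1 to 1 is refused whole. A call with a gripper value outside its range is refused whole. The fingers move at their own pace and stop on an object; "squeeze" is the grip in N (left out, the last holds). Time passes only in rows, so rows that repeat a pose let the fingers close, or fill a call up. It gives the time, the measured TCP pose, the force, the opening and the grip force at its end, in the units of the state.
- manip.get_state(): the state, without advancing time (a new reading comes with each control period).
- manip.get_image(name): name is "scene" or "top" or "wrist"; returns a dict with "pixels" (420x560x3 uint8, blue, green, red), "fx", "fy", "cx", "cy" (pixels), "R" (3x3) and "t" (3): a world point X has camera coordinates R X + t. Camera axes: x right, y down, z forward; pixel columns grow to the right and rows downward; lengths in m; the calibration is good to about 2 mm. A picture is of the moment at which its call begins. There is no depth.
- manip.sign_off(): hands the job in; it is judged then, once.
The state is a dict: "clock": time; "qpos": joint angles; "qd": joint speeds; "effort": joint torques, N m; "position": TCP position; "ee_rot": TCP orientation; "contact_force": force on the tool from outside, world axes, zero at the start; "moment": the same for the moment, N m; "width": finger opening in m; "gripper_force": force on a finger pad.
Only numpy, scipy, OpenCV 4.12 (cv2) and the standard library are available. Lean on these libraries where they do the work, as an engineer would, in place of code of your own. Each camera call takes 0.05 s, during which the arm holds its last target. There are 200 camera calls.

## Working session

There is one attempt and no reset: what is moved stays moved. The work goes in short steps, Python scripts to look and compute and a tool call to move; the robot and the scene stay as the last step left them, time stands still between calls to the robot, and variables do not carry over. Pictures are saved under pics/ and viewed, at most 10 in all, crops included, and the job is handed in when it is done.

Besides the shell and the picture viewer there is one more tool, called after ">>>" as name(argument=value, ...) on one line, values as JSON. move_arm: Moves the arm, as the interface text tells. Scaled input: -1 to 1 covers 1 m each way for a shift and 360 degrees each way for a turn. Its arguments: {"type":"object","properties":{"steps":{"type":"array"},"squeeze":{"type":"number"}},"required":["steps"]}

```bash
mkdir -p pics; cat > h.py <<'E'
import numpy as np, cv2, pickle
from rig import manip
def snap(n,f):
    d=manip.get_image(n); cv2.imwrite(f'pics/{f}.png',d['pixels']); pickle.dump(d,open(f'pics/{f}.pkl','wb')); return d
def load(f): return pickle.load(open(f'pics/{f}.pkl','rb'))
def ray(d,u,v,z):
    R=np.array(d['R']);t=np.array(d['t']);c=-R.T@t
    w=R.T@np.array([(u-d['cx'])/d['fx'],(v-d['cy'])/d['fy'],1]); return c+w*(z-c[2])/w[2]
def proj(d,X):
    p=np.array(d['R'])@np.array(X)+np.array(d['t']); return d['fx']*p[0]/p[2]+d['cx'],d['fy']*p[1]/p[2]+d['cy']
E
python3 - <<'E'
from h import *
a=snap('scene','s0');b=snap('top','t0')
for d in(a,b): print(d['fx'],d['cx'],d['cy'],-np.array(d['R']).T@d['t'],np.round(d['R'],3).tolist())
print(manip.get_state())
E
```

```text
522.8945326491922 278.05206573116004 202.48299338924573 [0.03351505 0.63698169 0.80260616] [[-0.881, -0.473, 0.017], [-0.268, 0.468, -0.842], [0.391, -0.746, -0.539]]
421.8192997962871 280.061987411124 206.56462136424918 [ 0.41123899 -0.32068019  1.13252945] [[-0.025, -1.0, -0.015], [-0.989, 0.027, -0.145], [0.145, 0.012, -0.989]]
{'clock': 0.1, 'qpos': array([-1.24899657e+00,  2.76547035e-01,  1.50599444e+00, -2.74021363e-05,
        1.36071879e+00, -1.20972009e-01]), 'qd': array([-3.07639662e-05, -6.96944417e-04, -2.14570724e-03,  3.02084799e-04,
        3.15112863e-04, -4.85934545e-04]), 'effort': array([ 2.07017423e-03, -4.17698514e+01, -2.46404761e+01,  8.85436322e-06,
        5.77435727e-03, -9.10496212e-07]), 'position': array([ 0.24621644, -0.51912796,  0.2475223 ]), 'ee_rot': array([-8.28263876e-04,  9.75593102e-01,  2.19584617e-01, -9.69151364e-05]), 'contact_force': array([0.16723456, 0.30505992, 0.44983629]), 'moment': array([0.04613895, 0.04467173, 0.01651041]), 'gripper_force': 0.0, 'width': 0.08549051693783244}
```

View pics/s0.png

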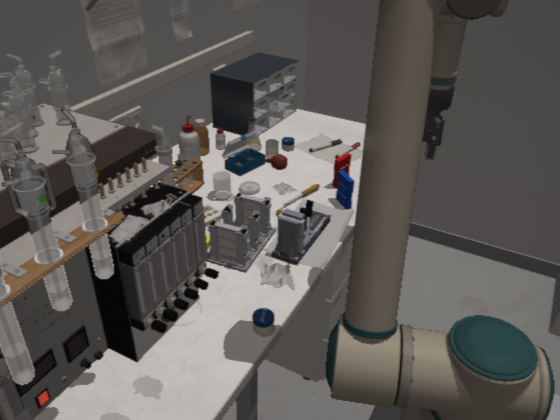

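View pics/t0.png

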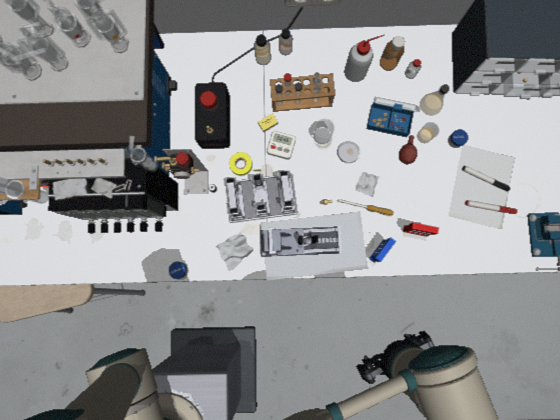

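The top view shows the clamp on a grey mat at about (300,240), with the rack at about (260,195). The blue (381,249) and red (420,229) look-alikes are to be left alone. I'll enlarge the clamp and rack to confirm.

```bash
python3 - <<'E'
from h import *
a=cv2.imread('pics/t0.png')[155:280,215:375];b=cv2.imread('pics/s0.png')[180:280,190:350]
c=np.vstack([cv2.resize(a,None,fx=4.4,fy=4.4,interpolation=3)[:, :704]]);cv2.imwrite('pics/c0.png',c)
cv2.imwrite('pics/c1.png',cv2.resize(b,None,fx=5,fy=5,interpolation=3))
E
```

```text
(no output)
```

View pics/c0.png

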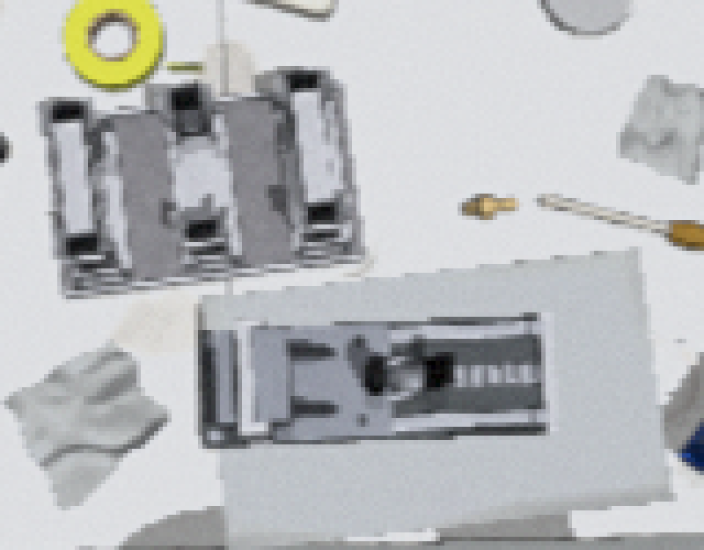

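View pics/c1.png

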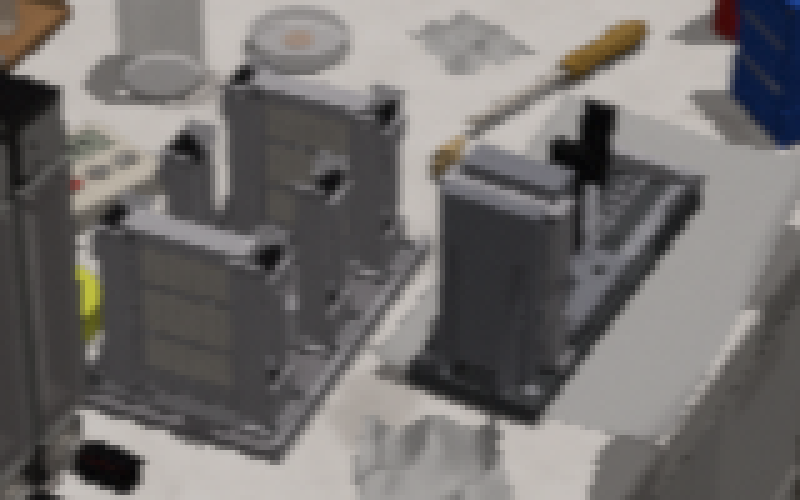

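The white-topped aluminium cassette between fence and bar, crop (247,380), fits the description: it's neither red nor blue and it sits in the clamp. The middle rack slot is free, with its channel tops at crop (186,97) and (203,228). The post is at crop (378,375) and the trigger at (438,372).

```bash
python3 - <<'E'
from h import *
d=load('t0')
def q(n,x,y,z): print(n,np.round(ray(d,215+x/4.4,155+y/4.4,z),4))
q('post',378,375,.093);q('trig',438,372,.093)
q('end1',543,315,.014);q('end2',547,432,.014)
q('cas top far',247,328,.106);q('cas top near',256,436,.106)
q('ch far',186,97,.105);q('ch near',203,228,.105)
q('s1far',68,108,.105);q('s1near',82,243,.105);q('s3far',301,79,.105);q('s3near',320,212,.105)
q('tape',113,38,.02);q('fit',488,206,.007)
E
```

```text
post [ 0.479  -0.3576  0.093 ]
trig [ 0.4799 -0.3911  0.093 ]
end1 [ 0.5178 -0.461   0.014 ]
end2 [ 0.4475 -0.4603  0.014 ]
cas top far [ 0.5061 -0.2853  0.106 ]
cas top near [ 0.4464 -0.289   0.106 ]
ch far [ 0.6381 -0.2536  0.105 ]
ch near [ 0.563  -0.2619  0.105 ]
s1far [ 0.6336 -0.1867  0.105 ]
s1near [ 0.5563 -0.1939  0.105 ]
s3far [ 0.6467 -0.3189  0.105 ]
s3near [ 0.5703 -0.3276  0.105 ]
tape [ 0.6953 -0.2037  0.02  ]
fit [ 0.5864 -0.4313  0.007 ]
```

Middle slot: centre about (0.601,-0.257), yaw about 6°. Clamp: yaw about 2.5°, post at (0.479,-0.358), and the sizes check out. I'll go above the post and trigger and look with the wrist camera.

>>> move_arm(steps=[0,0,-0.064,0.233,0.144,0,0.53,0,0,-0.064,0.233,0.144,0,0.53,0,0,-0.064,0.233,0.144,0,0.53,0,0,-0.064,0.233,0.144,0,0.53,0,0,-0.064,0.233,0.144,0,0.53,0,0,-0.064,0.233,0.144,0,0.53,0,0,-0.064,0.233,0.144,0,0.53,0,0,-0.064,0.233,0.144,0,0.53,0,0,-0.064,0.233,0.144,0,0.53,0,0,-0.064,0.233,0.144,0,0.53], squeeze=40)

```text
clock: 1.1
position: [0.4783, -0.3764, 0.2482]
ee_rot: [0.0, 1.0, 0.019, -0.0]
contact_force: [-0.3, 0.5, 0.2]
width: 0.0653
gripper_force: 0.0
```

```bash
python3 - <<'E'
from h import *
d=snap('wrist','w1'); s=manip.get_state(); print(s['position'],s['ee_rot'],s['width'],d['fx'],-np.array(d['R']).T@d['t'])
for p in [(.479,-.3576,.093),(.4799,-.3911,.093),(.4763,-.285,.106),(.6015,-.257,.105)]: print(proj(d,p))
E
```

```text
[ 0.47834944 -0.37638068  0.24835525] [ 8.12884304e-05  9.99811072e-01  1.94369290e-02 -1.42363142e-04] 0.06530391520191545 306.52595144840245 [ 0.54809638 -0.37425741  0.37452053]
(np.float64(263.2337196575174), np.float64(199.5897301439896))
(np.float64(298.71092483149647), np.float64(199.99212289164976))
(np.float64(181.90605477363184), np.float64(202.88378758264957))
(np.float64(138.63278366440773), np.float64(48.41933504381359))
```

View pics/w1.png

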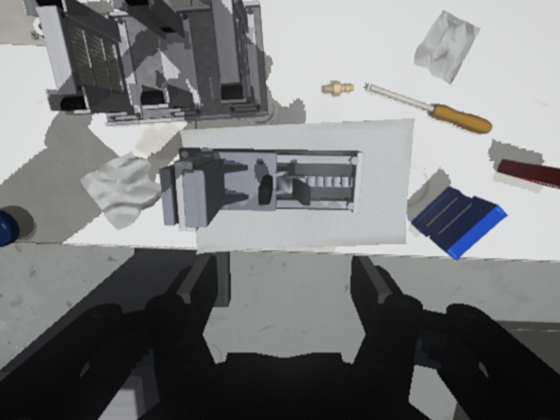

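```bash
python3 - <<'E'
from h import *
d=load('w1');a=d['pixels'][0:240,20:380].copy()
cv2.imwrite('pics/c2.png',cv2.resize(a,None,fx=2.22,fy=2.22,interpolation=3))
print(proj(d,(.4783,-.3764,.231)))
E
```

```text
(np.float64(282.6091235126615), np.float64(265.88226868603317))
```

View pics/c2.png

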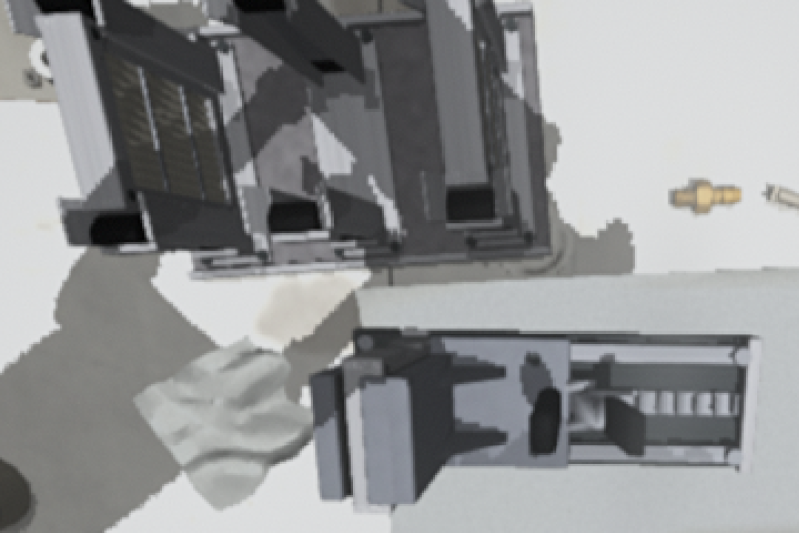

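```bash
python3 - <<'E'
from h import *
d=load('w1')
def q(n,x,y,z): print(n,np.round(ray(d,20+x/2.22,y/2.22,z),4))
q('post',546,431,.093);q('postlow',546,455,.093);q('trig',627,431,.093);q('trig low',625,453,.093)
q('end1',757,338,.014);q('end2',750,470,.014)
q('cas far',347,365,.106);q('cas near',375,508,.106)
q('jaw backtop far',410,380,.114);q('jaw backtop near',414,500,.114)
q('fence L far',313,372,.110);q('fence L near',322,500,.110)
q('ch near mid',295,229,.105);q('s1',120,240,.105);q('s3',470,217,.105);q('fit',705,196,.007)
E
```

```text
post [ 0.4844 -0.36    0.093 ]
postlow [ 0.4739 -0.3603  0.093 ]
trig [ 0.4857 -0.3943  0.093 ]
trig low [ 0.476 -0.394  0.093]
end1 [ 0.5204 -0.465   0.014 ]
end2 [ 0.4488 -0.4689  0.014 ]
cas far [ 0.5108 -0.2819  0.106 ]
cas near [ 0.4517 -0.2902  0.106 ]
jaw backtop far [ 0.5071 -0.3085  0.114 ]
jaw backtop near [ 0.4586 -0.3086  0.114 ]
fence L far [ 0.5082 -0.27    0.11  ]
fence L near [ 0.4558 -0.2699  0.11  ]
ch near mid [ 0.5608 -0.2651  0.105 ]
s1 [ 0.5543 -0.1991  0.105 ]
s3 [ 0.5675 -0.3305  0.105 ]
fit [ 0.5891 -0.433   0.007 ]
```

>>> move_arm(steps=[0,0,0,0.003,0,-0.03,0.53,0,0,0,0.003,0,-0.06,0.53,0,0,0,0.003,0,-0.09,0.53,0,0,0,0.003,0,-0.11,0.53,0,0,0,0.003,0,-0.13,0.53,0,0,0,0.003,0,-0.145,0.53,0,0,0,0.003,0,-0.16,0.53,0,0,0,0.003,0,-0.172,0.53,0,0,0,0.003,0,-0.172,0.53,0,0,0,0.003,0,-0.172,0.53])

```text
clock: 2.15
position: [0.4822, -0.376, 0.0765]
ee_rot: [0.0, 1.0, 0.02, 0.0]
contact_force: [-0.1, -0.6, 0.1]
width: 0.0653
gripper_force: 0.0
```

```bash
python3 - <<'E'
from h import *
d=snap('wrist','w2')
cv2.imwrite('pics/c3.png',cv2.resize(d['pixels'][60:360,80:480],None,fx=2,fy=2,interpolation=3))
E
```

```text
(no output)
```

View pics/c3.png

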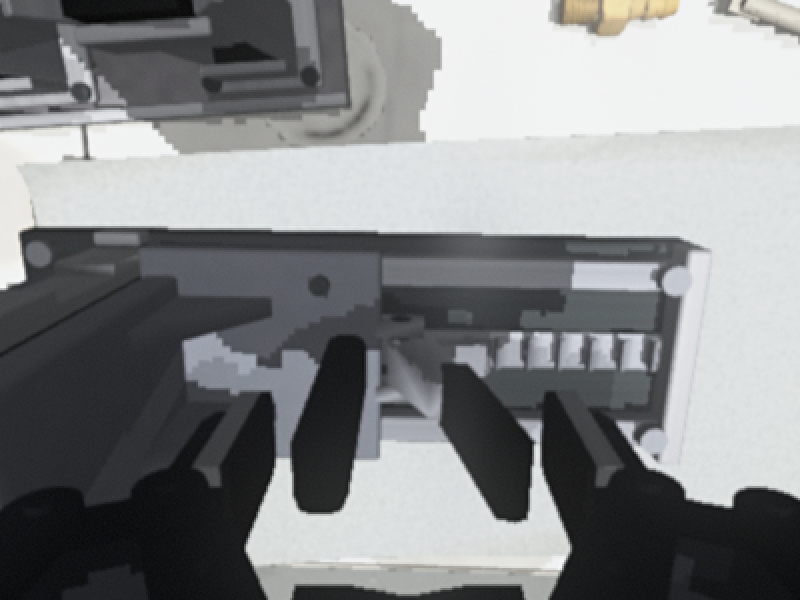

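The wrist view shows the post at crop (330,420) and the lever at (485,440). Both are between the fingers, which have clearance on each side, so I'll squeeze.

>>> move_arm(steps=[0,0,0,0,0,0,0.1,0,0,0,0,0.002,0,-0.2,0,0,0,0,0.004,0,-0.4,0,0,0,0,0.005,0,-0.6,0,0,0,0,0.005,0,-1,0,0,0,0,0.005,0,-1,0,0,0,0,0.005,0,-1,0,0,0,0,0.005,0,-1,0,0,0,0,0.005,0,-1,0,0,0,0,0.005,0,-1], squeeze=30)

```text
clock: 3.2
position: [0.4828, -0.3717, 0.0787]
ee_rot: [0.002, 1.0, 0.02, 0.001]
contact_force: [-2.6, 0.8, 7.6]
width: 0.0277
gripper_force: 30.1
```

>>> move_arm(steps=[0,0,0,0,-0.004,0,-1,0,0,0,0,-0.008,0,-1,0,0,0,0,-0.012,0,-1,0,0,0,0.001,-0.016,0,-1,0,0,0,0.001,-0.02,0,-1,0,0,0,0.001,-0.024,0,-1,0,0,0,0.001,-0.028,0,-1,0,0,0,0.001,-0.032,0,-1,0,0,0,0.001,-0.036,0,-1,0,0,0,0.001,-0.036,0,-1])

```text
clock: 4.2
position: [0.4836, -0.4078, 0.0787]
ee_rot: [0.002, 1.0, 0.02, 0.001]
contact_force: [-3.1, -0.6, 8.0]
width: 0.0279
gripper_force: 30.3
```

>>> move_arm(steps=[0,0,0,0,0,0,0,0,0,0,0,0,0,0.3,0,0,0,0,0,0,0.55,0,0,0,0,0,0,0.55,0,0,0,0,0,0,0.55,0,0,0,0,0,0,0.55,0,0,0,0,0,0.03,0.55,0,0,0,0,0,0.08,0.55,0,0,0,0,0,0.13,0.55,0,0,0,0,0,0.172,0.55])

```text
clock: 5.2
position: [0.4835, -0.4056, 0.2505]
ee_rot: [-0.001, 1.0, 0.02, 0.0]
contact_force: [0.2, -1.0, -0.4]
width: 0.0659
gripper_force: 0.0
```

>>> move_arm(steps=[0,0,0.06,0,0.03,0,1,0,0,0.06,0,0.03,0,1,0,0,0.06,0,0.03,0,1,0,0,0.245,0,0.06,0,1,0,0,0.245,0,0.06,0,1,0,0,0.245,0,0.06,0,1,0,0,0.245,0,0.06,0,1,0,0,0.245,0,0.06,0,1,0,0,0.245,0,0.06,0,1,0,0,0.245,0,0.06,0,1])

```text
clock: 6.2
position: [0.4831, -0.3453, 0.2477]
ee_rot: [-0.001, 0.74, 0.672, 0.001]
contact_force: [-0.0, 0.3, -0.1]
width: 0.0854
gripper_force: 0.0
```

```bash
python3 - <<'E'
from h import *
s=manip.get_state(); print(s['position'],s['ee_rot'],s['width'],s['qpos'])
d=snap('wrist','w3')
cv2.imwrite('pics/c4.png',cv2.resize(d['pixels'],None,fx=1.4,fy=1.4,interpolation=3))
E
```

```text
[ 0.48305284 -0.34527395  0.24766914] [-1.38333656e-03  7.40457591e-01  6.72101466e-01  5.11162661e-04] 0.08542096929203997 [-7.38477521e-01  3.05830093e-01  1.46311249e+00  1.30575398e-03
  1.37530710e+00 -6.42024915e-01]
```

View pics/c4.png

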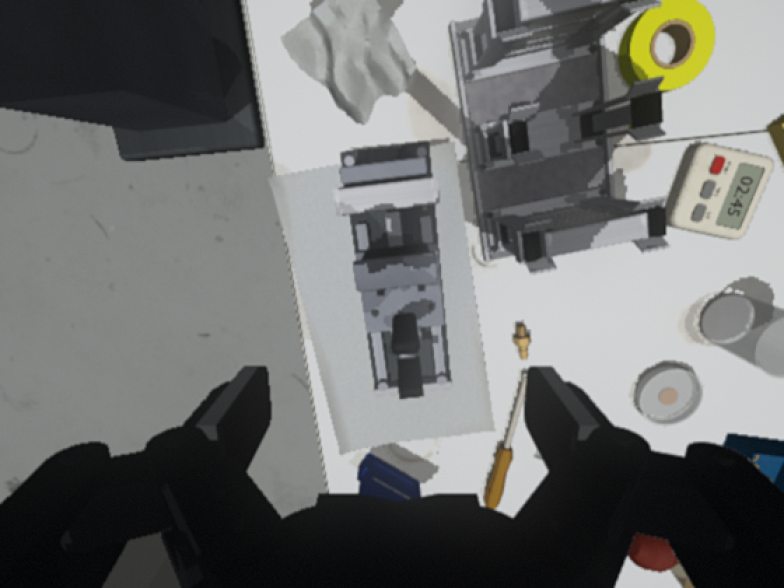

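The bar is drawn back. The cassette stands alone at the fence, with its top strip from (336,200) to (439,192) in this view. Next I'll measure it and the slot.

```bash
python3 - <<'E'
from h import *
d=load('w3')
def q(n,x,y,z): print(n,np.round(ray(d,x/1.4,y/1.4,z),4))
q('casL',337,200,.106);q('casR',439,191,.106);q('frontL',340,213,.106);q('frontR',439,205,.106)
q('ch near',516,137,.105);q('ch far',646,110,.105)
q('s1a',533,241,.105);q('s1b',655,221,.105);q('fit',521,342,.007)
E
```

```text
casL [ 0.4519 -0.2877  0.106 ]
casR [ 0.5143 -0.2885  0.106 ]
frontL [ 0.4527 -0.2957  0.106 ]
frontR [ 0.5137 -0.2968  0.106 ]
ch near [ 0.5617 -0.262   0.105 ]
ch far [ 0.6372 -0.2546  0.105 ]
s1a [ 0.571  -0.3247  0.105 ]
s1b [ 0.6466 -0.3196  0.105 ]
fit [ 0.5886 -0.4343  0.007 ]
```

```bash
python3 - <<'E'
from h import *
d=load('w3')
cv2.imwrite('pics/c5.png',cv2.resize(d['pixels'][0:200,220:500],None,fx=2.8,fy=2.8,interpolation=3))
E
```

```text
(no output)
```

View pics/c5.png

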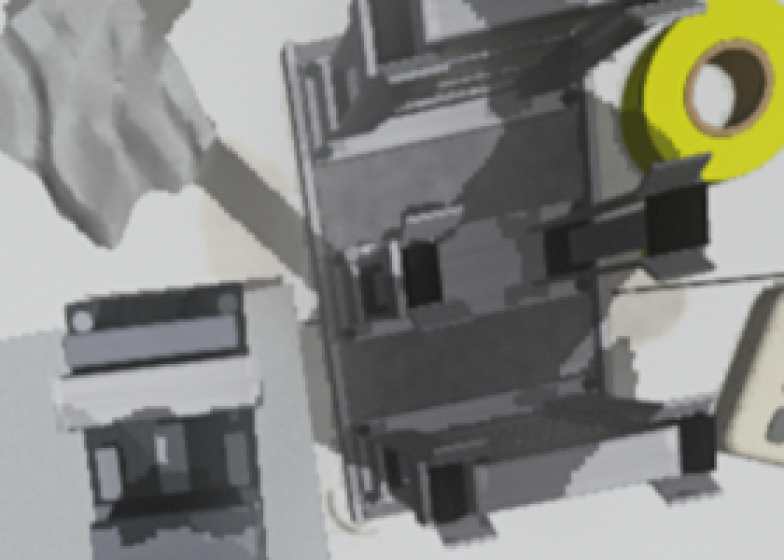

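```bash
python3 - <<'E'
from h import *
d=load('t0')
for n,u,v in [('foil L',216,247),('foil R',254,247),('foil T',243,233),('foil B',230,271),('box',178,205),('knob',165,232),('jar',178,270),('can',200,190),('edge',215,280),('stain',165,250)]: print(n,np.round(ray(d,u,v,0),3))
for p in [(.475,-.118,0),(.475,-.118,.092)]: print(proj(d,p))
e=load('s0')
for p in [(.443,-.118,0),(.507,-.118,0),(.475,-.118,.092)]: print(proj(e,p))
s=manip.get_state(); print(s['position'],s['ee_rot'])
E
```

```text
foil L [ 0.473 -0.133  0.   ]
foil R [ 0.47  -0.235  0.   ]
foil T [ 0.509 -0.206  0.   ]
foil B [ 0.408 -0.17   0.   ]
box [ 0.59  -0.029  0.   ]
knob [0.517 0.005 0.   ]
jar [ 0.414 -0.031  0.   ]
can [ 0.63  -0.089  0.   ]
edge [ 0.386 -0.13   0.   ]
stain [0.468 0.005 0.   ]
(np.float64(210.51999302878136), np.float64(246.32020552329965))
(np.float64(203.86305781093893), np.float64(244.38605199644115))
(np.float64(270.39008441136576), np.float64(298.7340800771403))
(np.float64(245.59743458194825), np.float64(289.10152191221596))
(np.float64(257.7040506984855), np.float64(261.7107923299619))
[ 0.48306549 -0.34533147  0.24767108] [-1.34275390e-03  7.39209907e-01  6.73473584e-01  4.93102590e-04]
```

>>> move_arm(steps=[0,0,0,0,0.03,0,1,0,0,0,0,0.055,0,1,0,0,0,0,0.055,0,1,0,0,0,0,0.055,0,1,0,0,0,0,0.055,0,1,0,0,0,0,0.055,-0.02,1,0,0,0,0,0.055,-0.04,1,0,0,0,0,0.055,-0.06,1,0,0,0,0,0.055,-0.08,1,0,0,0,0,0.055,-0.08,1])

```text
clock: 7.25
position: [0.4817, -0.2912, 0.1654]
ee_rot: [-0.003, 0.743, 0.669, -0.001]
contact_force: [-0.3, 0.9, -0.5]
width: 0.0854
gripper_force: 0.0
```

```bash
python3 - <<'E'
from h import *
s=manip.get_state(); print(s['position'],s['ee_rot'])
E
```

```text
[ 0.48172759 -0.29123173  0.16540856] [-3.07881218e-03  7.43139034e-01  6.69129703e-01 -5.80400341e-04]
```

>>> move_arm(steps=[0,0,0.0195,0,0.002,0,1,0,0,0.0195,0,0.002,0,1,0,0,0.0195,0,0.002,-0.015,1,0,0,0.0195,0,0.002,-0.03,1,0,0,0.0195,0,0.002,-0.045,1,0,0,0.0195,0,0.002,-0.06,1,0,0,0.0195,0,0.002,-0.075,1,0,0,0.0195,0,0.002,-0.075,1,0,0,0.0195,0,0.002,-0.075,1,0,0,0.0195,0,0.002,-0.075,1])

```text
clock: 8.25
position: [0.4842, -0.2903, 0.0946]
ee_rot: [0.001, 0.701, 0.714, 0.0]
contact_force: [0.1, -0.2, -0.3]
width: 0.0854
gripper_force: 0.0
```

>>> move_arm(steps=[0,0,0,0,0,0,0.7,0,0,0,0,0,0,0.6,0,0,0,0,0,0,0.4,0,0,0,0,0,0,0,0,0,0,0,0,0,0,0,0,0,0,0,0,0,0,0,0,0,0,0,0,0,0,0,0,0,0,0,0,0,0,0,0,0,0,0,0,0,0,0,0,0], squeeze=40)

```text
clock: 9.25
position: [0.4834, -0.2898, 0.0942]
ee_rot: [0.001, 0.7, 0.714, -0.0]
contact_force: [-1.4, 0.4, 6.3]
width: 0.0633
gripper_force: 43.4
```

>>> move_arm(steps=[0,0,0,0,0,0.01,0,0,0,0,0,0,0.02,0,0,0,0,0,0,0.035,0,0,0,0,0,0,0.05,0,0,0,0,0,0,0.065,0,0,0,0,0,0,0.08,0,0,0,0,0,0,0.1,0,0,0,0,0,0,0.12,0,0,0,0,0,0,0.13,0,0,0,0,0,0,0.13,0], squeeze=50)

```text
clock: 10.25
position: [0.4841, -0.2899, 0.2251]
ee_rot: [0.002, 0.7, 0.714, 0.0]
contact_force: [-0.4, -0.3, -0.4]
width: 0.0629
gripper_force: 57.0
```

```bash
python3 - <<'E'
from h import *
s=manip.get_state(); print(s['position'],s['ee_rot'],s['width'],s['contact_force'],s['moment'])
d=snap('scene','s1'); snap('wrist','w4')
e=load('s0')
print(cv2.absdiff(d['pixels'],e['pixels'])[180:290,190:350].mean())
E
```

```text
[ 0.48411811 -0.28988651  0.2251427 ] [1.72733814e-03 7.00218996e-01 7.13925914e-01 4.04527840e-04] 0.0628951365960172 [-0.38081664 -0.33882609 -0.41477937] [-0.02940872  0.04538145 -0.00285548]
19.207007575757576
```

>>> move_arm(steps=[0,0,0.014,-0.002,0.03,0,0,0,0,0.014,-0.004,0.06,0,0,0,0,0.014,-0.006,0.09,0,0,0,0,0.014,-0.008,0.12,0,0,0,0,0.014,-0.008,0.15,0,0,0,0,0.014,-0.008,0.165,0,0,0,0,0.014,-0.008,0.172,0,0,0,0,0.014,-0.008,0.172,0,0,0,0,0.014,-0.008,0.172,0,0,0,0,0.014,-0.008,0.172,0,0])

```text
clock: 11.35
position: [0.4756, -0.1187, 0.2232]
ee_rot: [0.0, 0.669, 0.744, -0.0]
contact_force: [-0.4, -0.0, -1.1]
width: 0.0634
gripper_force: 57.1
```

```bash
python3 - <<'E'
from h import *
s=manip.get_state(); print(s['position'],s['ee_rot'],s['width'],s['contact_force'])
d=snap('scene','s2');w=snap('wrist','w5')
cv2.imwrite('pics/c6.png',np.hstack([cv2.resize(d['pixels'][150:320,190:330],None,fx=2.8,fy=2.8,interpolation=3)[:420],cv2.resize(w['pixels'],(400,476),interpolation=3)[:420]]) if 0 else np.hstack([cv2.resize(d['pixels'][140:320,190:330],(400,514)),cv2.resize(w['pixels'][:,100:460],(400,514))]))
E
```

```text
[ 0.47560178 -0.11868854  0.22319899] [ 2.07433600e-04  6.68557814e-01  7.43660111e-01 -2.11621900e-04] 0.06344971044944596 [-0.35179784 -0.02526029 -1.11245816]
```

View pics/c6.png

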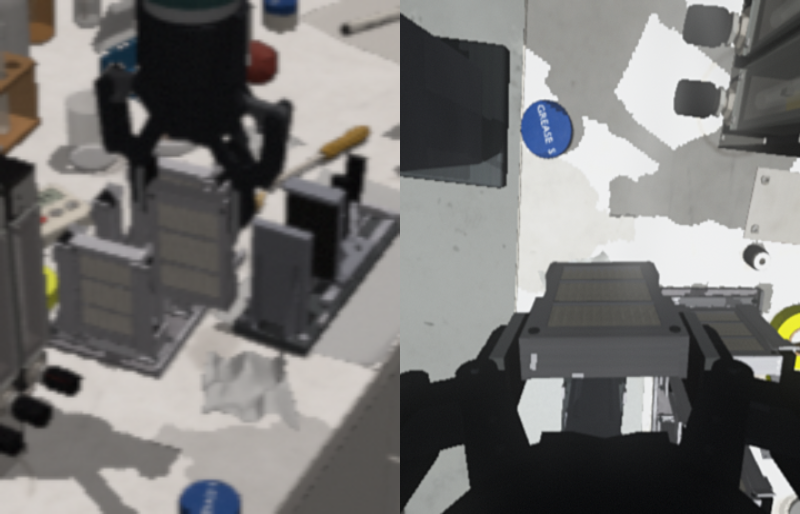

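The cassette is held upright by both edges at crop (190,230) and (600,320), and nothing else is disturbed. Setting it down clear of the crumpled sheet.

>>> move_arm(steps=[0,0,0,0,0,-0.03,0,0,0,0,0,0,-0.06,0,0,0,0,0,0,-0.09,0,0,0,0,0,0,-0.11,0,0,0,0,0,0,-0.122,0,0,0,0,0,0,-0.13,0,0,0,0,0,0,-0.136,0,0,0,0,0,0,-0.14,0,0,0,0,0,0,-0.143,0,0,0,0,0,0,-0.143,0])

```text
clock: 12.45
position: [0.4758, -0.1178, 0.0807]
ee_rot: [0.001, 0.668, 0.744, 0.0]
contact_force: [0.1, 0.4, -1.5]
width: 0.0635
gripper_force: 57.0
```

```bash
python3 - <<'E'
from h import *
s=manip.get_state(); print(s['position'],s['ee_rot'],s['width'],s['contact_force'])
E
```

```text
[ 0.47577994 -0.1177823   0.08068871] [5.40115383e-04 6.68155257e-01 7.44021653e-01 2.01091994e-04] 0.06354819632509351 [ 0.12981789  0.35192949 -1.52790452]
```

Not quite touching (weight still shows, -1.5 N). Lower by small amounts.

>>> move_arm(steps=[0,0,0,0,0,-0.0005,0,0,0,0,0,0,-0.001,0,0,0,0,0,0,-0.0015,0,0,0,0,0,0,-0.002,0,0,0,0,0,0,-0.002,0,0,0,0,0,0,-0.002,0,0,0,0,0,0,-0.002,0,0,0,0,0,0,-0.002,0,0,0,0,0,0,-0.002,0,0,0,0,0,0,-0.002,0])

```text
clock: 13.45
position: [0.4758, -0.1179, 0.0803]
ee_rot: [0.001, 0.668, 0.744, 0.0]
contact_force: [-3.6, 0.8, 12.3]
width: 0.0632
gripper_force: 58.8
```

>>> move_arm(steps=[0,0,0,0,0,0.001,0,0,0,0,0,0,0.001,0,0,0,0,0,0,0.001,0.55,0,0,0,0,0,0.001,0.7,0,0,0,0,0,0.001,0.9,0,0,0,0,0,0.001,0.9,0,0,0,0,0,0.001,0.9,0,0,0,0,0,0.01,0.9,0,0,0,0,0,0.03,0.9,0,0,0,0,0,0.06,0.9])

```text
clock: 14.45
position: [0.4743, -0.1172, 0.1382]
ee_rot: [-0.002, 0.668, 0.744, -0.001]
contact_force: [-0.2, 0.1, -0.6]
width: 0.0808
gripper_force: 0.0
```

>>> move_arm(steps=[0,0,0,0,0,0.04,0.4,0,0,0,0,0,0.08,0.4,0,0,-0.02,0,0,0.08,0.4,0,0,-0.04,0,0,0.08,0.4,0,0,-0.06,0,0,0.08,0.4,0,0,-0.08,0,0,0.08,0.4,0,0,-0.1,0,0,0.08,0.4,0,0,-0.12,0,0,0.08,0.4,0,0,-0.14,0,0,0.08,0.4,0,0,-0.16,0,0,0.08,0.4])

```text
clock: 15.45
position: [0.4753, -0.1175, 0.219]
ee_rot: [0.0, 0.945, 0.328, 0.0]
contact_force: [-0.3, 0.3, -0.3]
width: 0.0598
gripper_force: 0.0
```

>>> move_arm(steps=[0,0,-0.02,0,0,0,0.2,0,0,-0.04,0,0,0,0.2,0,0,-0.06,0,0,0,0.2,0,0,-0.08,0,0,0,0.2,0,0,-0.09,0,0,0,0.2,0,0,-0.09,0,0,0,0.2,0,0,-0.09,0,0,0,0.2,0,0,-0.09,0,0,0,0.2,0,0,-0.09,0,0,0,0.2,0,0,-0.09,0,0,0,0.2])

```text
clock: 16.45
position: [0.4754, -0.1176, 0.2184]
ee_rot: [0.0, 0.999, 0.054, 0.0]
contact_force: [0.1, -0.4, 0.1]
width: 0.051
gripper_force: 0.0
```

```bash
cat > cas.py <<'E'
from h import *
# cassette standing at (x,y,yaw): match projected silhouette corners against edges by comparing with a before-image
def corners(x,y,yaw,zb):
    c,s=np.cos(yaw),np.sin(yaw)
    return [(x+c*a-s*b,y+s*a+c*b,z) for a in(-.032,.032) for b in(-.008,.008) for z in(zb,zb+.092)]
def hull(d,*a): return cv2.convexHull(np.float32([proj(d,p) for p in corners(*a)]))
E
python3 - <<'E'
from cas import *
from scipy.optimize import minimize
s=manip.get_state(); print(s['position'],s['ee_rot'],s['width'],s['qpos'])
b=load('s0');n=snap('scene','s3');t=snap('top','t3');w=snap('wrist','w6');tb=load('t0')
for nm,A,B in(('scene',b,n),('top',tb,t)):
    h=hull(B,.475,-.118,.105,0).astype(int).reshape(-1,2); print(nm,h.tolist())
    df=(cv2.absdiff(A['pixels'],B['pixels']).max(2)>25).astype(np.uint8)
    x0,y0=h.min(0)-25;x1,y1=h.max(0)+25
    k,l,st,c=cv2.connectedComponentsWithStats(df[y0:y1,x0:x1])
    print([(st[i]+[x0,y0,0,0,0]).tolist() for i in range(1,k) if st[i][4]>30])
E
```

```text
[ 0.47538305 -0.11757371  0.21837318] [4.88608011e-05 9.98551594e-01 5.38025202e-02 1.97314332e-05] 0.05095975818592363 [-3.84603420e-01  1.67570020e-01  1.72850956e+00 -7.56975879e-05
  1.24543586e+00  1.07856008e+00]
scene [[272, 263], [272, 295], [269, 300], [243, 292], [242, 260], [245, 255]]
[[217, 258, 57, 67, 1800], [253, 309, 21, 15, 235], [239, 320, 14, 5, 53]]
top [[214, 257], [208, 258], [201, 257], [199, 231], [205, 231], [212, 234]]
[[174, 206, 46, 54, 2068], [174, 262, 16, 20, 222]]
```

>>> move_arm(steps=[0,0,0,0,0,-0.03,0.2,0,0,0,0,0,-0.06,0.2,0,0,0,0,0,-0.08,0.2,0,0,0,0,0,-0.1,0.2,0,0,0,0,0,-0.115,0.2,0,0,0,0,0,-0.13,0.2,0,0,0,0,0,-0.144,0.2,0,0,0,0,0,-0.144,0.2,0,0,0,0,0,-0.144,0.2,0,0,0,0,0,-0.144,0.2])

```text
clock: 17.6
position: [0.476, -0.1178, 0.0751]
ee_rot: [0.0, 0.999, 0.054, 0.001]
contact_force: [-0.1, 0.3, 0.6]
width: 0.051
gripper_force: 0.0
```

>>> move_arm(steps=[0,0,0,0,0,0,0,0,0,0,0,0,0,-0.1,0,0,0,0,0,0,-0.2,0,0,0,0,0,0,-0.3,0,0,0,0,0,0,-0.4,0,0,0,0,0,0,-0.5,0,0,0,0,0,0,-0.6,0,0,0,0,0,0,-0.8,0,0,0,0,0,0,-1,0,0,0,0,0,0,-1], squeeze=30)

```text
clock: 18.6
position: [0.4753, -0.1175, 0.0743]
ee_rot: [-0.0, 0.999, 0.054, -0.0]
contact_force: [0.3, -0.1, -0.6]
width: 0.0154
gripper_force: 35.3
```

```bash
python3 - <<'E'
from h import *
s=manip.get_state(); print(s['position'],s['ee_rot'],s['width'],s['contact_force'],s['gripper_force'])
E
```

```text
[ 0.47528305 -0.11751003  0.07426278] [-3.14303917e-05  9.98561096e-01  5.36257954e-02 -1.06807542e-04] 0.01543601913425991 [ 0.34336855 -0.05991041 -0.56488704] 35.26417315006256
```

Regripped by the faces: 15.4 mm, as expected. While it stays put, I'll refine the slot position from the neighbouring stored cassettes' top strips, using the clamp cassette's known position as a check.

```bash
cat > fit.py <<'E'
from h import *
from scipy.optimize import differential_evolution as DE
def rect(d,x,y,yaw,z,L,W):
    c,s=np.cos(yaw),np.sin(yaw)
    return np.float32([proj(d,(x+c*a-s*b,y+s*a+c*b,z)) for a,b in((-L,-W),(L,-W),(L,W),(-L,W))])
def score(d,g,*p):
    S=8
    def m(pts):
        k=np.zeros((g.shape[0],g.shape[1]),np.uint8); cv2.fillConvexPoly(k,np.round(pts*2**6).astype(np.int32),1,shift=6); return k
    inn=m(rect(d,*p,.032,.008)*4-OFF*4);out=m(rect(d,*p,.038,.008)*4-OFF*4)
    out2=m(rect(d,*p,.032,.012)*4-OFF*4)
    e=(out>0)&(inn==0);f=(out2>0)&(inn==0)
    if not inn.any() or not e.any() or not f.any(): return 0
    return -(2*g[inn>0].mean()-g[e].mean()-g[f].mean())
def fit(name,x,y,yaw,z,r=.014):
    global OFF
    d=load(name);c=rect(d,x,y,yaw,z,.06,.04);OFF=np.floor(c.min(0)).clip(0);h=np.ceil(c.max(0))
    g=cv2.cvtColor(d['pixels'],6).astype(np.float32)[int(OFF[1]):int(h[1]),int(OFF[0]):int(h[0])]
    g=cv2.resize(g,None,fx=4,fy=4,interpolation=1)
    R=DE(lambda p:score(d,g,*p,z),[(x-r,x+r),(y-r,y+r),(yaw-.07,yaw+.07)],seed=1,maxiter=40,popsize=12)
    return np.round(R.x,4),round(R.fun,1)
E
python3 - <<'E'
from fit import *
print('clamp t0',fit('t0',.4836,-.29,.02,.106)); print('clamp w3',fit('w3',.4836,-.29,.02,.106)); 
print('s3 t0',fit('t0',.609,-.323,.1,.102)); print('s3 w3',fit('w3',.609,-.323,.1,.102))
print('s1 t0',fit('t0',.595,-.19,.1,.102))
print('s1 w5',fit('w5',.595,-.19,.1,.102))
E
```

```text
clamp t0 (array([ 0.4801, -0.2876, -0.0014]), np.float64(-60.7))
clamp w3 (array([ 0.4949, -0.2883,  0.0408]), np.float32(-93.6))
s3 t0 (array([ 0.6092, -0.3242,  0.1231]), np.float64(-188.5))
s3 w3 (array([ 0.6127, -0.3278,  0.17  ]), np.float64(-106.3))
s1 t0 (array([ 0.5944, -0.1893,  0.1038]), np.float64(-197.6))
s1 w5 (array([ 0.5989, -0.1894,  0.0473]), np.float64(-131.0))
```

>>> move_arm(steps=[0,0,0,0,0,0,-1,0,0,0,0,0,0.01,-1,0,0,0,0,0,0.04,-1,0,0,0,0,0,0.08,-1,0,0,0,0,0,0.12,-1,0,0,0,0,0,0.16,-1,0,0,0,0,0,0.2,-1,0,0,0,0,0,0.2,-1,0,0,0,0,0,0.2,-1,0,0,0,0,0,0.2,-1], squeeze=70)

```text
clock: 19.6
position: [0.4742, -0.1171, 0.273]
ee_rot: [-0.001, 0.999, 0.054, -0.001]
contact_force: [0.7, -0.4, -1.6]
width: 0.0149
gripper_force: 68.4
```

>>> move_arm(steps=[0,0,0,0.015,-0.03,0,-1,0,0,0,0.03,-0.06,0,-1,0,0,0,0.045,-0.09,0,-1,0,0,0,0.055,-0.12,0,-1,0,0,0,0.065,-0.142,0,-1,0,0,0,0.065,-0.142,0,-1,0,0,0,0.065,-0.142,0,-1,0,0,0,0.065,-0.142,0,-1,0,0,0,0.065,-0.142,0,-1,0,0,0,0.065,-0.142,0,-1])

```text
clock: 20.6
position: [0.5401, -0.2587, 0.2745]
ee_rot: [-0.0, 0.999, 0.054, -0.0]
contact_force: [0.6, -0.2, -0.4]
width: 0.015
gripper_force: 68.6
```

```bash
python3 - <<'E'
from fit import *
s=manip.get_state(); print(s['position'],s['ee_rot'],s['width'],s['contact_force'],s['gripper_force'])
d=snap('wrist','w7'); print(d['pixels'].shape)
for x,y in((.6125,-.327),(.598,-.192)):
    print(rect(d,x,y,.108,.102,.032,.008).tolist(), fit('w7',x,y,.108,.102,.01))
E
```

```text
[ 0.54008302 -0.25868019  0.27449051] [-3.28580186e-05  9.98535806e-01  5.40947564e-02 -1.31904296e-05] 0.01500614050668774 [ 0.56170398 -0.22875807 -0.39375735] 68.63083362579346
(420, 560, 3)
[[369.32293701171875, 164.20205688476562], [374.676025390625, 93.8322982788086], [357.1576232910156, 93.83696746826172], [352.8376159667969, 164.20559692382812]] (array([ 0.6109, -0.3259,  0.1089]), np.float64(-194.7))
[[229.4339599609375, 164.0912322998047], [226.02088928222656, 93.71285247802734], [208.50396728515625, 93.717529296875], [212.94996643066406, 164.0947723388672]] (array([ 0.5965, -0.1899,  0.1017]), np.float64(-94.6))
```

Both strips fit, 137 mm apart (should be 136). So the slot centre is about (0.604,-0.258) with yaw 6.1°, and I'll move over it.

>>> move_arm(steps=[0,0,0,0.02,0,0,-1,0,0,0,0.04,0,0,-1,0,0,0,0.055,0,0,-1,0,0,0,0.064,0,0,-1,0,0,0,0.064,0,-0.02,-1,0,0,0,0.064,0,-0.04,-1,0,0,0,0.064,0,-0.06,-1,0,0,0,0.064,0,-0.08,-1,0,0,0,0.064,0,-0.08,-1,0,0,0,0.064,0,-0.08,-1])

```text
clock: 21.65
position: [0.6043, -0.2594, 0.1946]
ee_rot: [-0.0, 0.999, 0.054, -0.0]
contact_force: [0.0, 0.4, -0.6]
width: 0.0151
gripper_force: 68.6
```

```bash
python3 - <<'E'
from fit import *
s=manip.get_state(); print(s['position'],s['ee_rot'],s['contact_force'])
d=snap('wrist','w8')
x,y,z=s['position']
print('held',rect(d,x,y,.108,z+.018,.032,.008).tolist(),fit('w8',x,y,.108,z+.018,.008))
for x,y in((.611,-.326),(.5965,-.19)): print(fit('w8',x,y,.108,.102,.01))
E
```

```text
[ 0.60426323 -0.25944707  0.19460174] [-1.00739191e-05  9.98555464e-01  5.37303574e-02 -1.85026108e-04] [ 0.03079332  0.40578401 -0.59253043]
held [[300.86962890625, 369.9401550292969], [303.3401184082031, 229.4648895263672], [260.51641845703125, 229.50367736816406], [263.7398681640625, 369.966796875]] (array([ 0.6035, -0.2613,  0.1725]), np.float64(-63.9))
(array([ 0.611 , -0.3259,  0.1045]), np.float64(-190.8))
(array([ 0.5961, -0.1897,  0.1099]), np.float64(-123.8))
```

>>> move_arm(steps=[0,0,0,0,0.001,0,-1,0,0,0,0,0.001,-0.005,-1,0,0,0,0,0.001,-0.01,-1,0,0,0,0,0.001,-0.014,-1,0,0,0,0,0.001,-0.017,-1,0,0,0,0,0.001,-0.02,-1,0,0,0,0,0.001,-0.023,-1,0,0,0,0,0.001,-0.026,-1,0,0,0,0,0.001,-0.028,-1,0,0,0,0,0.001,-0.028,-1])

```text
clock: 22.7
position: [0.6043, -0.258, 0.166]
ee_rot: [-0.001, 0.999, 0.054, -0.0]
contact_force: [0.2, 2.4, -1.9]
width: 0.015
gripper_force: 68.7
```

```bash
python3 - <<'E'
from fit import *
for i in range(3):
    manip.get_image('top'); s=manip.get_state(); print(s['position'],s['contact_force'],s['moment'],s['width'])
E
```

```text
[ 0.6042837  -0.25802542  0.16598274] [ 0.35308434  1.49087055 -1.64207827] [ 0.36317462 -0.07394415 -0.08191703] 0.015320580743727174
[ 0.60427408 -0.25805092  0.1660095 ] [-0.57166297  1.35134811 -1.31901317] [ 0.43365875 -0.08617499 -0.05261095] 0.015381807700910815
[ 0.60427455 -0.25807957  0.16602066] [-0.67683414  2.57975682 -1.84072607] [ 0.41137213 -0.07850679  0.00775183] 0.01533049642121941
```

Entered cleanly, with only its own weight and a slight side push of about 2 N toward +y. I'll correct for that and go on down to just above the clips.

>>> move_arm(steps=[0,0,0,0,0.0008,0,-1,0,0,0,0,0.0008,-0.004,-1,0,0,0,0,0.0008,-0.008,-1,0,0,0,0,0.0008,-0.012,-1,0,0,0,0,0.0008,-0.016,-1,0,0,0,0,0.0008,-0.02,-1,0,0,0,0,0.0008,-0.024,-1,0,0,0,0,0.0008,-0.028,-1,0,0,0,0,0.0008,-0.031,-1,0,0,0,0,0.0008,-0.031,-1], squeeze=80)

```text
clock: 23.85
position: [0.6043, -0.2578, 0.1347]
ee_rot: [-0.0, 0.999, 0.054, -0.0]
contact_force: [-0.5, 1.3, -2.3]
width: 0.015
gripper_force: 79.0
```

```bash
python3 - <<'E'
from h import *
s=manip.get_state(); print(s['position'],s['contact_force'],s['moment'],s['width'])
E
```

```text
[ 0.60428137 -0.25778114  0.13467779] [-0.4871233   1.31721782 -2.25432285] [ 0.18971302 -0.04976059 -0.01775246] 0.015025624246188505
```

Fine. Now through the clips; home should be at TCP z ≈ 0.084.

>>> move_arm(steps=[0,0,0,0,0,-0.004,-1,0,0,0,0,0,-0.008,-1,0,0,0,0,0,-0.012,-1,0,0,0,0,0,-0.016,-1,0,0,0,0,0,-0.02,-1,0,0,0,0,0,-0.024,-1,0,0,0,0,0,-0.027,-1,0,0,0,0,0,-0.03,-1,0,0,0,0,0,-0.033,-1,0,0,0,0,0,-0.035,-1])

```text
clock: 24.85
position: [0.6053, -0.2576, 0.1027]
ee_rot: [0.0, 0.999, 0.054, 0.001]
contact_force: [-0.8, 4.4, 10.2]
width: 0.0147
gripper_force: 80.7
```

>>> move_arm(steps=[0,0,0,0,0,-0.002,-1,0,0,0,0,0,-0.004,-1,0,0,0,0,0,-0.006,-1,0,0,0,0,0,-0.008,-1,0,0,0,0,0,-0.01,-1,0,0,0,0,0,-0.012,-1,0,0,0,0,0,-0.014,-1,0,0,0,0,0,-0.015,-1,0,0,0,0,0,-0.015,-1,0,0,0,0,0,-0.015,-1])

```text
clock: 25.85
position: [0.6043, -0.2577, 0.0848]
ee_rot: [-0.0, 0.999, 0.054, -0.0]
contact_force: [0.0, 2.0, -1.2]
width: 0.0153
gripper_force: 79.0
```

The 10 N clip push came and went at z ≈ 0.085. I'll push slightly further to confirm it has bottomed.

>>> move_arm(steps=[0,0,0,0,0,-0.0005,-1,0,0,0,0,0,-0.001,-1,0,0,0,0,0,-0.0015,-1,0,0,0,0,0,-0.002,-1,0,0,0,0,0,-0.0025,-1,0,0,0,0,0,-0.0025,-1,0,0,0,0,0,-0.0025,-1,0,0,0,0,0,-0.0025,-1,0,0,0,0,0,-0.0025,-1,0,0,0,0,0,-0.0025,-1])

```text
clock: 26.85
position: [0.6043, -0.2577, 0.0844]
ee_rot: [0.0, 0.999, 0.054, 0.0]
contact_force: [-1.4, 2.8, 7.3]
width: 0.0152
gripper_force: 80.3
```

Bottomed on the floor at z = 0.0844. Releasing and retreating.

>>> move_arm(steps=[0,0,0,0,0,0.001,-1,0,0,0,0,0,0.001,-0.4,0,0,0,0,0,0.001,-0.2,0,0,0,0,0,0.001,-0.2,0,0,0,0,0,0.001,-0.2,0,0,0,0,0,0.001,-0.2,0,0,0,0,0,0.02,-0.2,0,0,0,0,0,0.05,-0.2,0,0,0,0,0,0.08,-0.2,0,0,0,0,0,0.11,-0.2])

```text
clock: 27.85
position: [0.6043, -0.2578, 0.1938]
ee_rot: [0.0, 0.999, 0.054, -0.0]
contact_force: [-0.1, -0.3, 0.2]
width: 0.0347
gripper_force: 0.0
```

>>> move_arm(steps=[0,0,0,-0.03,0,0.04,-0.2,0,0,0,-0.065,0,0.08,-0.2,0,0,0,-0.065,0,0.08,-0.2,0,0,0,-0.065,0,0.08,-0.2,0,0,0,-0.065,0,0.08,-0.2,0,0,0,-0.065,0,0.08,-0.2,0,0,0,-0.065,0,0.08,-0.2,0,0,0,-0.065,0,0.08,-0.2,0,0,0,-0.065,0,0.08,-0.2,0,0,0,-0.065,0,0.08,-0.2])

```text
clock: 28.85
position: [0.5395, -0.2577, 0.2725]
ee_rot: [-0.0, 0.999, 0.054, -0.0]
contact_force: [0.0, 0.4, 0.9]
width: 0.0343
gripper_force: 0.0
```

```bash
python3 - <<'E'
from fit import *
s=manip.get_state(); print(s['position'],s['contact_force'],s['width'])
snap('wrist','w9')
for z in (.102,.108,.14):
  print(z,fit('w9',.6036,-.258,.108,z,.008))
print(fit('w9',.611,-.326,.108,.102,.008),fit('w9',.5963,-.19,.108,.102,.008))
E
```

```text
[ 0.53949472 -0.25772739  0.27249049] [0.03600431 0.39597683 0.93060876] 0.034326375621250654
0.102 (array([ 0.6039, -0.2608,  0.1695]), np.float64(-127.3))
0.108 (array([ 0.6036, -0.2607,  0.1658]), np.float64(-130.9))
0.14 (array([ 0.6047, -0.2595,  0.1464]), np.float64(-97.6))
(array([ 0.6109, -0.3258,  0.099 ]), np.float64(-188.3)) (array([ 0.5964, -0.1897,  0.1026]), np.float64(-95.6))
```

The middle slot now shows a cassette top level with its neighbours, and the rack hasn't moved. Handing in.

```bash
python3 -c "
from rig import manip
print(manip.sign_off())"
```

```text
the job is handed in; nothing more can be done
None
```

The cassette is out of the clamp and fully down in the rack's middle slot. The 10 N clip push dropped to nothing just before it bottomed on the slot floor, so both clips should be in, though I did not see them directly. The job was handed in at about 29 s, with nothing else on the bench knowingly touched.

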